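Fit a cart wheel and its running gear to an upright stub axle

ROBOT

A 7-joint arm with a two-finger parallel gripper is mounted at the origin on the work surface. World frame = base frame: x ahead of the robot, y to its left, z up, the work surface at z = 0. Lengths are in m, angles in rad, forces in N, time in s.
With the tool pointing down it reaches from about 0.4 to 0.85 m from the base axis. Payload 10.4 kg.
Tool frame: the origin (TCP) lies at the very end of the fingers, on their centre line; the grasp point (between the pads) lies 19 mm behind it (r.pinch_z is the distance from the TCP to the grasp point, in m); z points along the fingers, y is the line along which they close (so a half turn about z gives the same grasp; the last joint's range is limited). The gripper opens to 87 mm and grips with 3 to 60 N. Pads are 19 mm wide; open, the fingers measure 117 mm over their backs; the gripper's body (75 mm by 190 mm) begins 51 mm behind the grasp point.
Start: joints at [1.313, 0.332, -0.065, 1.46, 0.022, 1.35, -0.088], TCP at [0.145, -0.608, 0.191] pointing down, gripper open.
Joint ranges: [-2.6, 2.6], [-0.5, 2.12], [-1.47, 1.34], [0.16, 2.42], [-1.27, 4.41], [0.06, 2.06], [-2.6, 2.6]. Speed limits (rad/s): [2.22, 2.22, 2.79, 2.79, 3.14, 3.14, 3.14].

INTERFACE

Orientations are given as a unit quaternion [x, y, z, w].
In Python, from bench import sensors, vision, r gives the robot as it stands.
- The arm moves only by the shell command python3 -m crank 'ROWS' [OPENING] [FORCE]. ROWS is JSON, a list of rows, each a list of 2 entries, a list of its own where there are three numbers: the shift along the tool's x, y, z normalised to -1 to 1, where 1 is 3 cm, then the turn about the tool's z normalised to -1 to 1, where 1 is 8 degrees. A call has 1 to 12 rows; each row shifts and turns the commanded pose from where the row before left it, along the tool's axes as they then stand; what a row does not reach is not made up. A row lasts 1/8 s, in which the tool goes at most 62.5 mm and 10.7 degrees, less where a joint would pass 70% of its speed; a pose out of reach is approached as far as the arm can. A call with a number of a shift or a turn outside -1 to 1 is refused whole. A call with a gripper value outside its range is refused whole. OPENING is the opening, from 0 (shut) to 1 (fully open), set as the call begins (- or left out, the last holds). The fingers move at their own pace and stop on an object; FORCE is the grip in N (left out, the last holds). Time passes only in rows, so rows that do not move let the fingers close. It gives the time, the measured TCP pose, the force, the opening and the grip force at its end, in the units of the state.
- sensors.read_state(): the state, without advancing time (a new reading comes with each control period).
- vision.camera(name): name is "scene" or "top" or "wrist"; returns the picture (420x560x3 uint8, red, green, blue); there is no depth.
- vision.camera_model(name): a dict with "vertical_fov" (degrees; the focal length in pixels is half the picture's height over the tangent of half this angle, whatever the lens; pixels are square), "cx", "cy" (the principal point, pixels), "dist" ([k1, k2, p1, p2, k3] as OpenCV has them; the pictures are not rectified), "camera_from_world" (4x4, takes a point from world to camera coordinates); the wrist camera has in their place "hand_eye" (4x4, takes a point from camera to tool coordinates, whose origin is the TCP and whose axes are the flange's). Camera axes: x right, y down, z forward; pixel columns grow to the right and rows downward; lengths in m; the calibration is good to about 2 mm. A picture is of the moment at which its call begins: read the wrist's pose just before it. camera_model takes no time and is no camera call.
- r.close_job(): hands the job in; it is judged then, once.
The state is a dict: "time": time; "joint_positions": joint angles; "joint_vel": joint speeds; "joint_torque": joint torques, N m; "ee_pos": TCP position; "eef_rot": TCP orientation; "ft_force": force on the tool from outside, world axes, zero at the start; "torque": the same for the moment, N m; "width": finger opening in m; "grip_force": force on a finger pad.
Only numpy, scipy, OpenCV 4.12 (cv2) and the standard library are available. Lean on these libraries where they do the work, as an engineer would, in place of code of your own. Each camera call takes 0.05 s, during which the arm holds its last target. There are 200 camera calls.

TASK

Fit the wheel to the stub axle that stands upright on its bolted plate: first the spacer sleeve on the axle, then the roller bearing over the sleeve, then the wheel over the bearing with its long hub side up, then the washer, and last the locking collar. Lower each part fully home instead of letting it drop, keep to that order one part after another, and leave the tube offcut, welding magnet and grease tin where they lie; the collar's screw is tightened later, so finish with everything let go and at rest.

Things in the scene. Friction and masses are not known exactly. Their poses are not given: they have to be found in the camera images.
- axle: stub axle, fixed to the bench: square dark steel plate 120 x 120 x 12 mm, a bolt in each corner; on it a round shoulder 62 mm across, its flat top 30 mm above the bench; from that rises a bright round axle, diameter 20 mm, bevelled tip 120 mm above the bench. Origin: centre of the plate's underside, at bench height on the axle's centre line, z up. Place and yaw vary
- sleeve: spacer sleeve: plain bright steel tube, the slim one, outside diameter 30 mm, bore 23 mm, 62 mm tall, upper outer edge bevelled, standing on end, 0.13 kg. Origin at the centre of its underside, z up along its bore. Seated, it stands on the shoulder round the axle, origin 30 mm above the axle's origin; the axle's tip is then 28 mm above its top
- bearing: roller bearing: steel cage with a ring of thin upright rollers, a tube of outside diameter 41 mm, bore 33 mm, 52 mm tall, upper outer edge bevelled, standing on end, mass 0.16 kg. Origin at the centre of its underside, z up along its bore. Seated, it stands on the shoulder round the sleeve, origin 30 mm above the axle's origin, its top 10 mm below the sleeve's top
- wheel: cart wheel lying flat, 0.5 kg: black tyre 130 mm across, 36 mm wide; aluminium hub tube, outside diameter 55 mm, bore 45 mm, 58 mm tall, level with the tyre below and 22 mm above it on the upper (long) side, grip it there. Origin at the centre of its underside, z up along the bore to the long side. Seated, the hub stands on the shoulder round the bearing, origin 30 mm above the axle's origin
- washer: washer: thick flat bright steel ring, outside diameter 56 mm, bore 24 mm, 8 mm thick, lying flat, mass 0.10 kg. Origin at the centre of its underside, z up. In place it lies flat on the sleeve's upper end round the axle, origin 92 mm above the axle's origin
- collar: locking collar: small dark steel ring with a narrow slit and a small screw, outside diameter 38 mm, bore 24 mm, 14 mm tall, lying flat, mass 0.09 kg. Origin at the centre of its underside, z up. In place it lies flat on the washer round the axle, origin 100 mm above the axle's origin, its top 6 mm below the axle's tip
- offcut: bystander, loose: offcut of dark square steel tube 25 x 25 x 70 mm lying on the bench, long axis y; origin at the centre of its underside
- magnet: bystander, loose: arrow-shaped red and black welding magnet, about 70 x 85 mm, 18 mm thick, lying flat; origin near its middle, on its underside
- tin: bystander, loose: low round grease tin, 87 mm in diameter, 43 mm tall; origin at the centre of its underside
Things that resemble listed ones, but are neither listed nor needed, are in the scene too. What is shaped like the bearing but green or red is not meant.

How it is judged:
By the outcome, as a careful person would: the job done as asked, in the order asked, and still so for the second after the job is handed in, with the robot touching nothing.
It also fails if it takes over 136 s, if anything falls off the work surface, if the arm or the gripper's body presses on something with over 40 N, if the wrist force passes 120 N, or if a joint passes its speed limit or range.

## Working session

There is one attempt and no reset: what is moved stays moved. The work goes in short steps, Python scripts to look and compute and a shell command to move; the robot and the scene stay as the last step left them, time stands still between calls to the robot, and variables do not carry over. Pictures are saved under pics/ and viewed, at most 19 in all, crops included, and the job is handed in when it is done.

```bash
ls; mkdir -p pics; python3 - <<'E'
from bench import sensors, vision, r
import cv2,numpy as np
for n in("top","scene"):
    cv2.imwrite(f"pics/{n}0.png",vision.camera(n)[:,:,::-1]); m=vision.camera_model(n); print(n,{k:np.round(v,4).tolist() for k,v in m.items()})
print(vision.camera_model("wrist")); print(sensors.read_state())
E
```

```text
pics
top {'vertical_fov': 43.506, 'cx': 271.7305, 'cy': 205.941, 'dist': [-0.1913, 0.0, 0.0, 0.0, 0.0], 'camera_from_world': [[0.0198, -0.9998, 0.0018, -0.0181], [-0.9836, -0.0198, -0.1792, 0.5947], [0.1792, 0.0018, -0.9838, 1.0334], [0.0, 0.0, 0.0, 1.0]]}
scene {'vertical_fov': 51.4638, 'cx': 285.6537, 'cy': 212.2644, 'dist': [-0.0087, 0.0, 0.0, 0.0, 0.0], 'camera_from_world': [[-0.8469, 0.5313, 0.0216, 0.5133], [0.2687, 0.4626, -0.8449, -0.1161], [-0.4589, -0.7097, -0.5345, 1.4387], [0.0, 0.0, 0.0, 1.0]]}
{'vertical_fov': 58.77013479069502, 'cx': 283.5946684610106, 'cy': 211.17362954020138, 'dist': array([-0.07499836,  0.        ,  0.        ,  0.        ,  0.        ]), 'hand_eye': array([[-0.00196241, -0.96782628, -0.25161167,  0.06846482],
       [ 0.99999695, -0.00152216, -0.00194432, -0.0012012 ],
       [ 0.00149877, -0.25161472,  0.96782632, -0.19443026],
       [ 0.        ,  0.        ,  0.        ,  1.        ]])}
{'time': 0.1, 'joint_positions': array([ 1.31340689,  0.33277402, -0.06470193,  1.46083218,  0.02162065,
        1.34989863, -0.08849397]), 'joint_vel': array([-0.00011339, -0.00108617,  0.00067051, -0.00243081, -0.00023173,
        0.00083591, -0.00025049]), 'joint_torque': array([ 5.94198245e-04, -6.24548078e+01,  2.44341017e-02, -3.90717065e+01,
       -6.12123334e-02,  3.65810876e-02,  1.01019762e-05]), 'ee_pos': array([ 0.14530145, -0.60749256,  0.19006719]), 'eef_rot': array([ 9.93115147e-01,  1.17140666e-01, -1.07961760e-04, -5.98371511e-04]), 'ft_force': array([ 0.36566549, -0.72529552, -0.46269126]), 'torque': array([ 0.02648505,  0.00122371, -0.02181932]), 'grip_force': 0.0, 'width': 0.08698991729268842}
```

View pics/top0.png

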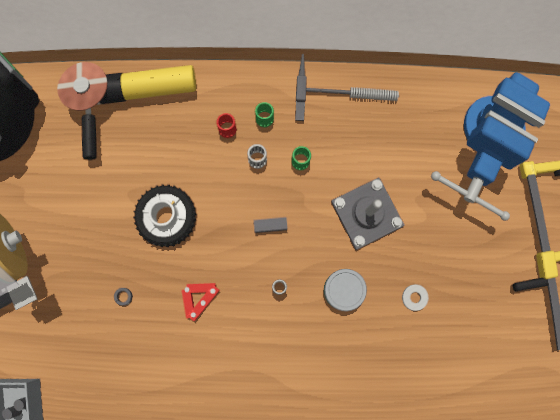

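View pics/scene0.png

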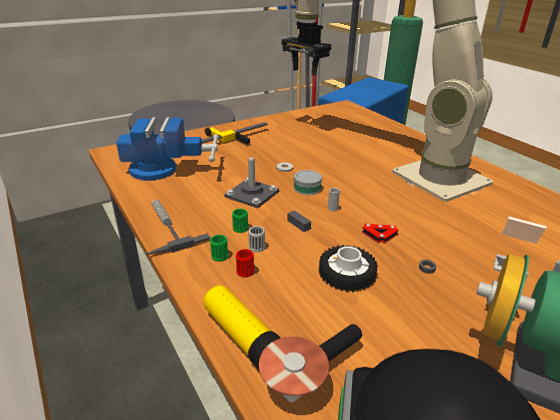

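Candidates: the sleeve is the slim bright tube at top px (279,287). The bearing is steel at (257,156); the lookalikes are red (227,125) and green (264,115) and (301,158). The washer is the bright ring at (415,297), with the tin at (345,291) as the other round thing. The collar is the dark ring at (123,297), the wheel is at (165,213), and the axle is at (370,213).

```bash
cat > h.py <<'E'
from bench import sensors, vision, r
import cv2,numpy as np
from scipy.spatial.transform import Rotation as R
def K(m):
    f=210/np.tan(np.radians(m["vertical_fov"]/2)); return np.array([[f,0,m["cx"]],[0,f,m["cy"]],[0,0,1.]])
def world_from_cam(name,s=None):
    m=vision.camera_model(name)
    if name!="wrist": return np.linalg.inv(m["camera_from_world"])
    s=s or sensors.read_state(); T=np.eye(4); T[:3,:3]=R.from_quat(s["eef_rot"]).as_matrix(); T[:3,3]=s["ee_pos"]
    return T@m["hand_eye"]
def cast(name,px,z,T=None):
    m=vision.camera_model(name); T=world_from_cam(name) if T is None else T
    p=cv2.undistortPoints(np.array(px,float).reshape(-1,1,2),K(m),m["dist"])[:,0]
    d=np.c_[p,np.ones(len(p))]@T[:3,:3].T; o=T[:3,3]
    return o+d*((z-o[2])/d[:,2])[:,None]
def proj(name,P,T=None):
    m=vision.camera_model(name); T=world_from_cam(name) if T is None else T; C=np.linalg.inv(T)
    return cv2.projectPoints(np.array(P,float).reshape(-1,1,3),cv2.Rodrigues(C[:3,:3])[0],C[:3,3],K(m),np.array(m["dist"]))[0][:,0]
def snap(name):
    s=sensors.read_state(); return vision.camera(name)[:,:,::-1].copy(), world_from_cam("wrist",s) if name=="wrist" else world_from_cam(name)
def go(x,y,z,yawdeg=None):
    "remaining shift in tool axes (units of 3cm) and turn (units of 8deg); yaw = world heading of tool y, mod 180"
    s=sensors.read_state(); M=R.from_quat(s["eef_rot"]).as_matrix()
    a=np.degrees(np.arctan2(M[1,1],M[0,1])); t=0 if yawdeg is None else -((yawdeg-a+90)%180-90)
    d=M.T@(np.array([x,y,z])-s["ee_pos"])/.03
    print("t %.1f"%s["time"],"tcp",s["ee_pos"].round(4),"yheading %.1f"%a,"shift",d.round(2),"turn %.2f"%(t/8),"q7 %.2f"%s["joint_positions"][6],"F",s["ft_force"].round(1),"w %.4f"%s["width"])
E
python3 - <<'E'
from h import *
for n,p,z in [("sleeve",(279,286),.062),("bearing",(257,152),.052),("wheel",(163,211),.058),("washer",(415,297),.008),("collar",(123,296),.014),("plate",(368,213),.012),("axtip",(376,204),.12),("green",(301,154),.052),("tin",(345,290),.043),("offcut",(270,226),.025)]: print(n,cast("top",p,z).round(3))
s=sensors.read_state()
go(.44,-.02,.19,0)
im,_=snap("top"); cv2.imwrite("pics/c.png",cv2.resize(im[85:325,215:425],None,fx=2.4,fy=2.4,interpolation=2))
E
```

```text
sleeve [[ 0.431 -0.024  0.062]]
bearing [[0.71  0.027 0.052]]
wheel [[0.579 0.219 0.058]]
washer [[ 0.412 -0.315  0.008]]
collar [[0.402 0.305 0.014]]
plate [[ 0.591 -0.214  0.012]]
axtip [[ 0.591 -0.21   0.12 ]]
green [[ 0.708 -0.066  0.052]]
tin [[ 0.425 -0.159  0.043]]
offcut [[ 0.557 -0.003  0.025]]
t 0.1 tcp [ 0.1453 -0.6075  0.1901] yheading -76.5 shift [ 14.11 -16.76   0.02] turn -9.57 q7 -0.09 F [ 0.4 -0.7 -0.5] w 0.0870
```

View pics/c.png

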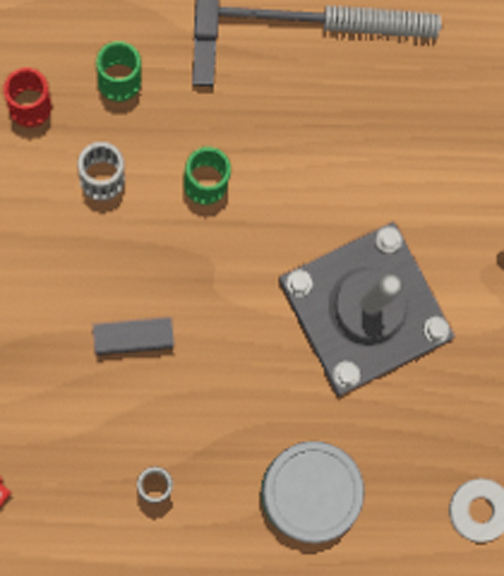

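The crop confirms the choices: the bare steel cage is the bearing (crop 101,170), the slim tube is the sleeve (154,487), and the washer is a flat ring (480,510). I'm starting the first move now.

```bash
python3 -m crank '[[[0.8,-1,0],0.85],[[0.8,-1,0],0.84],[[0.8,-1,0],0],[[0.8,-1,0],0],[[0.8,-1,0],0],[[0.8,-1,0],0],[[0.8,-1,0],0],[[0.8,-1,0],0],[[0.8,-1,0],0],[[0.8,-1,0],0],[[0.8,-1,0],0],[[0.8,-1,0],0]]' 1 20
python3 -c "
from h import *
go(.43,-.024,.19,-90)"
```

```text
time: 1.65
ee_pos: [0.423, -0.2397, 0.1907]
eef_rot: [1.0, -0.001, -0.0, 0.0]
ft_force: [1.3, -0.2, -0.5]
width: 0.0868
grip_force: 0.0
t 1.6 tcp [ 0.423  -0.2397  0.1907] yheading -90.1 shift [ 0.22 -7.19  0.02] turn -0.01 q7 -1.17 F [ 1.3 -0.2 -0.5] w 0.0868
```

```bash
python3 -m crank '[[[0.9,-0.23,0],0],[[0.9,-0.23,0],0],[[0.9,-0.23,0],0],[[0.9,-0.23,0],0],[[0,0,0],0],[[0,0,0],0],[[0,0,0],0]]'
python3 - <<'E'
from h import *
im,T=snap("wrist"); np.savez("ax.npz",im=im,T=T); print(proj("wrist",[[.591,-.212,.12],[.591,-.212,.03]],T)); cv2.imwrite("pics/ax.png",im)
go(.43,-.024,.19,-90)
E
```

```text
time: 2.52
ee_pos: [0.5298, -0.214, 0.1909]
eef_rot: [1.0, -0.001, -0.0, 0.0]
ft_force: [0.2, -0.2, 0.0]
width: 0.0868
grip_force: 0.0
[[282.74360697 124.79803039]
 [283.04824111 122.198534  ]]
t 2.6 tcp [ 0.5298 -0.2139  0.1909] yheading -90.1 shift [-3.34 -6.32  0.03] turn -0.02 q7 -1.36 F [ 0.2  0.6 -0.1] w 0.0872
```

View pics/ax.png

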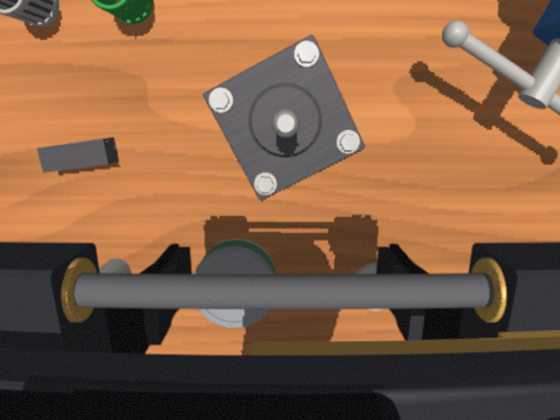

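The axle tip is at px (286,122), seen almost straight down, with the four bolts around it. I'll measure it in code.

```bash
python3 - <<'E'
from h import *
d=np.load("ax.npz"); im,T=d["im"],d["T"]
g=cv2.cvtColor(im,6); m=((g>130)).astype(np.uint8); m[:, :]*=1
n,l,st,c=cv2.connectedComponentsWithStats(m)
for i in range(1,n):
    if 40<st[i,4]<900 and 195<c[i][0]<370 and 35<c[i][1]<205: print(st[i],c[i].round(1),cast("wrist",c[i],.12,T).round(4),cast("wrist",c[i],.018,T).round(4))
E
```

```text
[294  40  26  27 542] [306.2  53. ] [[ 0.6384 -0.2279  0.12  ]] [[ 0.654  -0.2337  0.018 ]]
[208  87  25  26 509] [220.3  99.4] [[ 0.6085 -0.1691  0.12  ]] [[ 0.6125 -0.1523  0.018 ]]
[275 111  21  22 368] [285.1 121.3] [[ 0.5933 -0.2137  0.12  ]] [[ 0.5916 -0.214   0.018 ]]
[336 130  24  24 458] [347.7 141.2] [[ 0.5796 -0.2577  0.12  ]] [[ 0.5725 -0.2749  0.018 ]]
[254 172  23  23 432] [265.  183.2] [[ 0.5498 -0.199   0.12  ]] [[ 0.5312 -0.1937  0.018 ]]
```

```bash
python3 -m crank '[[[-0.5,-0.9,0],0],[[-0.6,-0.9,0],0],[[-0.6,-0.9,0],0],[[-0.6,-0.9,0],0],[[-0.6,-0.9,0],0],[[-0.6,-0.9,0],0],[[-0.5,-0.8,0],0],[[0,0,0],0],[[0,0,0],0]]'
python3 - <<'E'
from h import *
im,T=snap("wrist"); np.savez("sl.npz",im=im,T=T); cv2.imwrite("pics/sl.png",im); go(.43,-.024,.19,-90); print(proj("wrist",[[.431,-.024,.062]],T))
E
```

```text
time: 3.7
ee_pos: [0.4109, -0.028, 0.191]
eef_rot: [1.0, -0.001, 0.0, 0.0]
ft_force: [0.1, -0.4, -0.8]
width: 0.0872
grip_force: 0.0
t 3.8 tcp [ 0.411  -0.0281  0.1908] yheading -90.1 shift [ 0.63 -0.14  0.03] turn -0.02 q7 -1.53 F [-0.5 -0.4 -0.3] w 0.0869
[[280.76877043 171.21044618]]
```

View pics/sl.png

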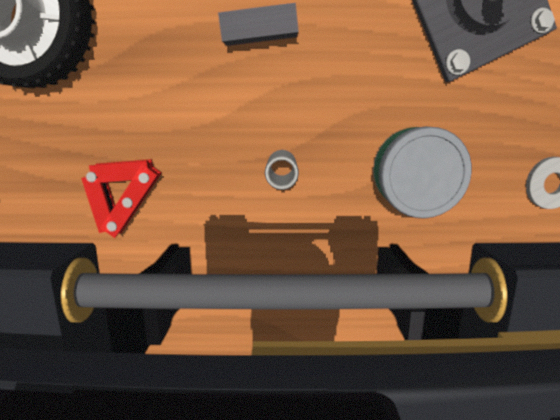

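The sleeve is between the fingers and ahead of them, its top rim around (282,171). I'll measure it by its saturation mask, using the rim edges.

```bash
cat >> h.py <<'E'
def blob(im,cx,cy,w=45,sat=90,T=None,z=0):
    "low-saturation blob near cx,cy: bbox extents and their casts at height z"
    x0,y0=int(cx-w),int(cy-w); s=cv2.cvtColor(im,cv2.COLOR_BGR2HSV)[max(y0,0):y0+2*w,max(x0,0):x0+2*w,1]
    m=(s<sat).astype(np.uint8); m=cv2.morphologyEx(m,cv2.MORPH_OPEN,np.ones((3,3)))
    n,l,st,c=cv2.connectedComponentsWithStats(m); i=1+np.argmax(st[1:,4]); x,y,a,b,_=st[i]; x+=max(x0,0); y+=max(y0,0)
    print("bbox cols",x,x+a,"rows",y,y+b); e=[(x,y+b/2),(x+a,y+b/2),(x+a/2,y),(x+a/2,y+b)]
    P=cast("wrist",e,z,T); print("yL %.4f yR %.4f mid %.4f | xTop %.4f xBot %.4f"%(P[0,1],P[1,1],(P[0,1]+P[1,1])/2,P[2,0],P[3,0]))
E
python3 - <<'E'
from h import *
d=np.load("sl.npz"); blob(d["im"],282,170,T=d["T"],z=.062)
E
```

```text
bbox cols 265 298 rows 150 190
yL -0.0103 yR -0.0390 mid -0.0246 | xTop 0.4494 xBot 0.4143
```

```bash
python3 -m crank '[[[0.62,-0.12,0],0],[[0,0,1],0],[[0,0,1],0],[[0,0,1],0],[[0,0,1],0],[[0,0,0.7],0],[[0,0,0.5],0],[[0,0,0],0]]'; python3 -m crank '[[[0,0,0],0],[[0,0,0],0],[[0,0,0],0],[[0,0,0],0],[[0,0,0],0],[[0,0,0],0]]' 0 25
```

```text
time: 4.75
ee_pos: [0.4288, -0.0238, 0.034]
eef_rot: [1.0, -0.001, -0.001, -0.0]
ft_force: [0.0, -0.6, 0.1]
width: 0.0872
grip_force: 0.0
time: 5.5
ee_pos: [0.4294, -0.0236, 0.0347]
eef_rot: [1.0, -0.001, 0.0, 0.0]
ft_force: [-0.1, -0.0, -0.1]
width: 0.0351
grip_force: 0.0
```

```bash
python3 -m crank '[[[0,0,0],0],[[0,0,0],0],[[0,0,0],0],[[0,0,-0.5],0],[[0,0,-1],0],[[0,0,-1],0],[[0,0,-1],0],[[0,0,-1],0],[[0,0,-0.7],0],[[0,0,0],0],[[0,0,0],0]]'
python3 - <<'E'
from h import *
im,T=snap("wrist"); np.savez("sh.npz",im=im,T=T); cv2.imwrite("pics/sh.png",im); go(.593,-.2137,.19,-90)
s=sensors.read_state();p=s["ee_pos"]; print(proj("wrist",[p+[0,0,.027],p+[-.015,0,.027],p+[.015,0,.027]],T))
E
```

```text
time: 6.88
ee_pos: [0.429, -0.0236, 0.1903]
eef_rot: [1.0, -0.001, -0.0, 0.0]
ft_force: [0.3, -0.0, -0.3]
width: 0.0007
grip_force: 0.0
t 6.9 tcp [ 0.4288 -0.0236  0.1901] yheading -90.1 shift [ 5.48  6.33 -0.  ] turn -0.01 q7 -1.56 F [-0.1  0.5 -0.5] w 0.0005
[[286.80619817 260.7597348 ]
 [286.8254882  289.06911362]
 [286.7829922  231.09266219]]
```

View pics/sh.png

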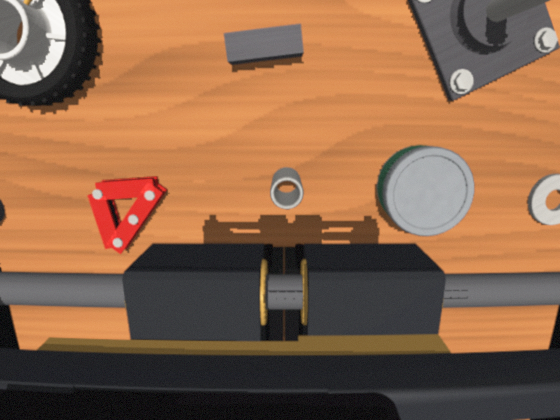

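The grasp missed: the fingers are shut and the sleeve still stands at (286,190). I need to find out whether it moved and where the fingertips really are.

```bash
python3 - <<'E'
from h import *
d=np.load("sh.npz"); im,T=d["im"],d["T"]; blob(im,287,185,T=T,z=.062)
s=sensors.read_state();p=s["ee_pos"]; print(proj("wrist",[p,p+[0,0,.019],p+[0,0,.07],p+[.0095,0,.0]],T))
cv2.imwrite("pics/tip.png",cv2.resize(im[225:360,110:460],None,fx=2.2,fy=2.2)) 
im,_=snap("scene"); P=proj("scene",[p]); print(P); x,y=P[0].astype(int); cv2.imwrite("pics/scn.png",cv2.resize(im[y-70:y+110,x-100:x+100],None,fx=3,fy=3))
E
```

```text
bbox cols 270 303 rows 168 209
yL -0.0098 yR -0.0389 mid -0.0244 | xTop 0.4518 xBot 0.4151
[[286.47015812 242.14407173]
 [286.69704449 254.70761269]
 [287.59593699 304.70362626]
 [286.45265196 225.65870948]]
[[339.00941035 147.38534227]]
```

View pics/scn.png

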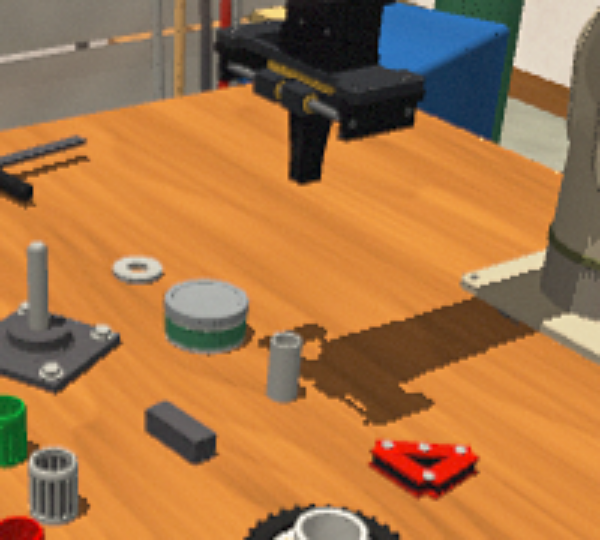

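The sleeve has not moved (x≈0.430, y≈-0.0245). The scene picture shows the fingertip at about (340,137), while the reported TCP projects to (339,147). The fingers therefore end roughly 30 mm higher than the reported TCP and closed above the sleeve. I'll confirm on the axle's projection, and go lower; TCP z≈0.004 is safe either way.

```bash
python3 -c "
from h import *
print(r.pinch_z, proj('scene',[[.593,-.2137,.12],[.43,-.0245,.062]]),'seen axle 251,158.5; sleeve 334,190')"
python3 -m crank '[[[0,0,0],0],[[0,0,0],0],[[0,0,0],0],[[0,0,0],0],[[0,0,1],0],[[0,0,1],0],[[0,0,1],0],[[0,0,1],0],[[0,0,1],0],[[0,0,0.7],0],[[0,0,0.4],0],[[0,0,0],0]]' 0.7 25
python3 -m crank '[[[0,0,0],0],[[0,0,0],0],[[0,0,0],0],[[0,0,0],0],[[0,0,0],0],[[0,0,0],0],[[0,0,0],0],[[0,0,0],0]]' 0 25
```

```text
0.0187 [[250.96927574 157.73102076]
 [334.51887127 189.42302555]] seen axle 251,158.5; sleeve 334,190
time: 8.48
ee_pos: [0.429, -0.0235, 0.0074]
eef_rot: [1.0, -0.001, -0.001, -0.0]
ft_force: [-0.3, -0.8, 0.3]
width: 0.0608
grip_force: 0.0
time: 9.48
ee_pos: [0.4295, -0.0237, 0.0079]
eef_rot: [1.0, -0.001, 0.0, 0.0]
ft_force: [-0.9, -0.4, 3.5]
width: 0.0298
grip_force: 24.9
```

Gripped: width 29.8 mm at 25 N. Lifting and carrying it to above the axle.

```bash
python3 -m crank '[[[0,0,-0.5],0],[[0,0,-1],0],[[0,0,-1],0],[[0,0,-1],0],[[0,0,-1],0],[[0,0,-0.7],0],[[0.5,0.5,0],0],[[0.8,0.9,0],0],[[0.8,0.9,0],0],[[0.8,0.9,0],0],[[0.8,0.9,0],0],[[0.8,0.9,0],0]]'
python3 -m crank '[[[0.6,0.8,0],0],[[0.3,0.5,0],0],[[0,0,0],0],[[0,0,0],0],[[0,0,0],0]]'
python3 - <<'E'
from h import *
go(.593,-.2137,.16,-90)
im,T=snap("wrist"); np.savez("sh2.npz",im=im,T=T)
cv2.imwrite("pics/sh2.png",im[100:400,100:460].repeat(2,0).repeat(2,1))
p=sensors.read_state()["ee_pos"]; print(proj("wrist",[p+[0,0,.054],p+[0.015,0,.054],p+[0,0,-.008],p+[0.015,0,-.008]],T))
E
```

```text
time: 10.98
ee_pos: [0.5646, -0.1744, 0.1644]
eef_rot: [1.0, -0.0, -0.0, -0.0]
ft_force: [0.9, -0.1, -1.1]
width: 0.0296
grip_force: 24.9
time: 11.6
ee_pos: [0.5909, -0.2118, 0.1642]
eef_rot: [1.0, 0.0, 0.0, 0.0]
ft_force: [0.6, -0.3, -0.7]
width: 0.0298
grip_force: 24.9
t 11.6 tcp [ 0.5909 -0.2118  0.1642] yheading -90.0 shift [0.07 0.06 0.14] turn 0.00 q7 -1.44 F [ 0.6 -0.3 -0.7] w 0.0298
[[287.78723721 285.3612726 ]
 [287.82976527 251.17549738]
 [286.77735768 237.30790579]
 [286.78410068 211.92668976]]
```

View pics/sh2.png

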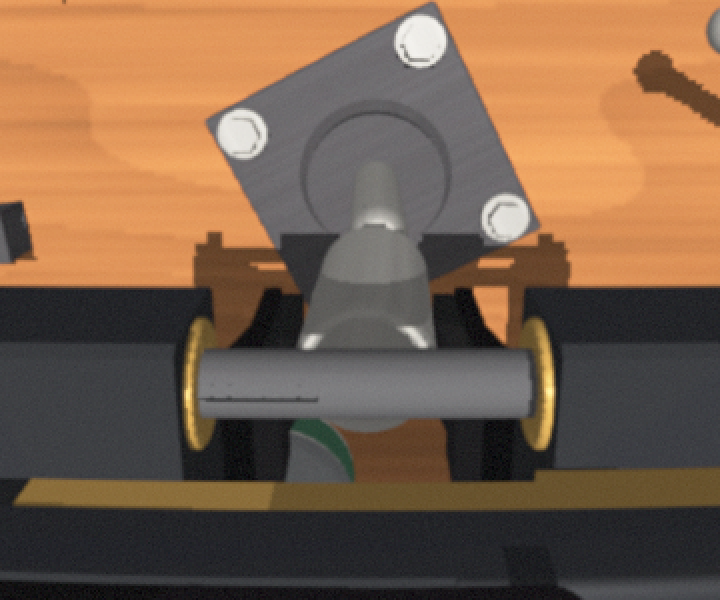

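The held sleeve's lower rim is at full-frame (286,215) and the axle runs straight below it around (288,211). I'll nudge it and lower slowly, feeling for contact.

```bash
python3 -m crank '[[[0.07,0.04,0],0],[[0,0,0.4],0],[[0,0,0.4],0],[[0,0,0.2],0],[[0,0,0.1],0],[[0,0,0.1],0],[[0,0,0.1],0],[[0,0,0.1],0],[[0,0,0.1],0],[[0,0,0],0]]'
```

```text
time: 12.9
ee_pos: [0.5931, -0.214, 0.1185]
eef_rot: [1.0, -0.001, -0.0, -0.0]
ft_force: [0.5, -0.4, -1.5]
width: 0.0297
grip_force: 24.9
```

```bash
python3 -m crank '[[[0,0,0.3],0],[[0,0,0.4],0],[[0,0,0.4],0],[[0,0,0.4],0],[[0,0,0.4],0],[[0,0,0.3],0],[[0,0,0.15],0],[[0,0,0.1],0],[[0,0,0.1],0],[[0,0,0.05],0],[[0,0,0],0]]'
```

```text
time: 14.28
ee_pos: [0.5931, -0.2144, 0.0407]
eef_rot: [1.0, -0.001, -0.0, 0.0]
ft_force: [-1.5, -3.8, -1.4]
width: 0.0298
grip_force: 24.9
```

```bash
python3 -m crank '[[[-0.01,0.04,0],0],[[0,0,0.05],0],[[0,0,0.05],0],[[0,0,0],0]]';python3 -m crank '[[[0,0,0.04],0],[[0,0,0],0]]'
```

```text
time: 14.78
ee_pos: [0.5933, -0.2148, 0.038]
eef_rot: [1.0, -0.0, 0.0, -0.0]
ft_force: [-0.2, 0.3, 1.2]
width: 0.0294
grip_force: 24.9
time: 15.02
ee_pos: [0.5935, -0.215, 0.0377]
eef_rot: [1.0, -0.0, 0.001, 0.0]
ft_force: [-3.6, 1.0, 10.8]
width: 0.0294
grip_force: 24.9
```

```bash
python3 -m crank '[[[0,0,0],0],[[0,0,0],0],[[0,0,0],0],[[0,0,0],0],[[0,0,-0.4],0],[[0,0,-1],0],[[0,0,-1],0],[[0,0,-1],0],[[0,0,-0.9],0]]' 0.75 25
python3 -m crank '[[[0.4,-0.9,0],0],[[0.4,-0.9,0],0],[[0.4,-0.9,0],0],[[0.4,-0.9,0],0],[[0.4,-0.9,0],0],[[0.4,-0.9,0],0],[[0.4,-0.9,0],0],[[0.2,-0.9,0],0],[[0.1,-0.7,0],0],[[0,0,0],0],[[0,0,0],0],[[0,0,0],0]]'
python3 - <<'E'
from h import *
go(.71,.027,.16,-90)
im,T=snap("wrist"); p=proj("wrist",[[.71,.027,.052]],T)[0]; print(p); blob(im,*p,w=50,T=T,z=.052,sat=60)
cv2.imwrite("pics/be.png",im)
E
```

```text
time: 16.15
ee_pos: [0.5932, -0.2152, 0.1678]
eef_rot: [1.0, -0.001, 0.001, 0.0]
ft_force: [0.3, -0.8, -0.1]
width: 0.0651
grip_force: 0.0
time: 17.65
ee_pos: [0.6862, 0.0199, 0.1656]
eef_rot: [1.0, -0.002, 0.0, 0.0]
ft_force: [0.1, 0.1, -0.1]
width: 0.0654
grip_force: 0.0
t 17.6 tcp [0.6862 0.0199 0.1656] yheading -90.2 shift [ 0.79 -0.24  0.19] turn -0.02 q7 -1.84 F [ 0.1  0.1 -0.1] w 0.0654
[276.84041365 169.50643945]
bbox cols 252 300 rows 143 195
yL 0.0476 yR 0.0078 mid 0.0277 | xTop 0.7318 xBot 0.6884
```

View pics/be.png

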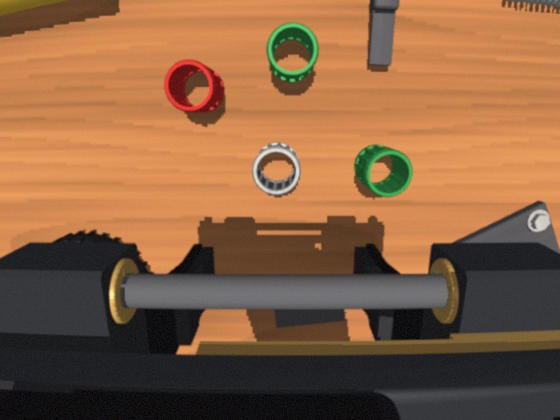

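The steel bearing is at (276,170), with the greens clear of the fingers. Descending to grasp it.

```bash
python3 -m crank '[[[0.76,-0.27,0],0.02],[[0,0,0.7],0],[[0,0,1],0],[[0,0,1],0],[[0,0,1],0],[[0,0,1],0],[[0,0,0.5],0],[[0,0,0.3],0],[[0,0,0],0]]'
python3 -m crank '[[[0,0,0],0],[[0,0,0],0],[[0,0,0],0],[[0,0,0],0],[[0,0,0],0]]' 0 25
```

```text
time: 18.82
ee_pos: [0.7089, 0.0296, 0.0005]
eef_rot: [1.0, -0.002, -0.0, 0.0]
ft_force: [-0.8, 0.0, 0.4]
width: 0.0652
grip_force: 0.0
time: 19.45
ee_pos: [0.7095, 0.0292, 0.0011]
eef_rot: [1.0, -0.002, 0.0, 0.0]
ft_force: [-0.2, -3.0, 4.9]
width: 0.0401
grip_force: 25.0
```

```bash
python3 -m crank '[[[0,0,-0.5],0],[[0,0,-1],0],[[0,0,-1],0],[[0,0,-1],0],[[0,0,-1],0],[[0,0,-0.5],0],[[-0.3,0.6,0],0],[[-0.45,0.9,0],0],[[-0.45,0.9,0],0],[[-0.45,0.9,0],0],[[-0.45,0.9,0],0],[[-0.45,0.9,0],0]]'
python3 -m crank '[[[-0.45,0.9,0],0],[[-0.45,0.9,0],0],[[-0.3,0.7,0],0],[[-0.12,0.44,0],0],[[0,0,0],0],[[0,0,0],0],[[0,0,0],0]]'
python3 - <<'E'
from h import *
go(.593,-.215,.151,-90)
im,T=snap("wrist"); np.savez("bh.npz",im=im,T=T)
p=sensors.read_state()["ee_pos"]; print(proj("wrist",[p+[0.0205,0,-.001],[.593,-.2145,.12],[.593,-.2145,.092]],T))
cv2.imwrite("pics/bh.png",im[100:400,100:460].repeat(2,0).repeat(2,1))
E
```

```text
time: 20.95
ee_pos: [0.6297, -0.1253, 0.1488]
eef_rot: [1.0, -0.003, -0.001, 0.0]
ft_force: [-0.6, 1.1, -0.7]
width: 0.0397
grip_force: 25.0
time: 21.82
ee_pos: [0.5923, -0.2097, 0.1505]
eef_rot: [1.0, -0.001, 0.0, -0.0]
ft_force: [0.1, 0.1, -2.0]
width: 0.04
grip_force: 25.0
t 21.8 tcp [ 0.5923 -0.2097  0.1505] yheading -90.1 shift [ 0.02  0.18 -0.02] turn -0.02 q7 -1.45 F [ 0.1  0.1 -2. ] w 0.0400
[[286.65414237 205.47556732]
 [293.80107745 224.94453235]
 [292.8239216  213.4745018 ]]
```

View pics/bh.png

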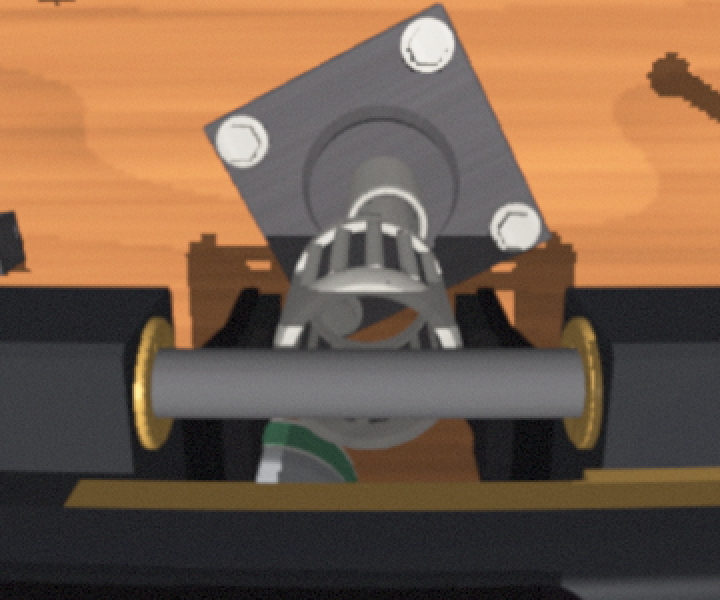

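The bearing is held. Its lower rim front is at full-frame (286,211), about 1–1.5 mm back compared with the sleeve, so I'll correct x by that and lower.

```bash
python3 -m crank '[[[0.08,0.18,0],0],[[0,0,0.4],0],[[0,0,0.5],0],[[0,0,0.5],0],[[0,0,0.3],0],[[0,0,0.1],0],[[0,0,0.1],0],[[0,0,0.1],0],[[0,0,0.1],0],[[0,0,0],0]]'
```

```text
time: 23.12
ee_pos: [0.5942, -0.2164, 0.0874]
eef_rot: [1.0, -0.002, -0.0, 0.0]
ft_force: [-0.5, 0.6, -1.3]
width: 0.0404
grip_force: 25.0
```

```bash
python3 -m crank '[[[0,-0.03,0.2],0],[[0,0,0.3],0],[[0,0,0.3],0],[[0,0,0.3],0],[[0,0,0.3],0],[[0,0,0.2],0],[[0,0,0.1],0],[[0,0,0.08],0],[[0,0,0.05],0],[[0,0,0],0]]'
```

```text
time: 24.38
ee_pos: [0.5944, -0.2155, 0.0327]
eef_rot: [1.0, -0.002, 0.0, 0.0]
ft_force: [0.1, 0.3, -1.1]
width: 0.0403
grip_force: 25.0
```

```bash
python3 -m crank '[[[0,0,0.05],0],[[0,0,0.04],0],[[0,0,0],0]]';python3 -m crank '[[[0,0,0.04],0],[[0,0,0],0]]'
```

```text
time: 24.75
ee_pos: [0.5947, -0.2156, 0.0311]
eef_rot: [1.0, -0.002, 0.0, 0.0]
ft_force: [-3.7, 1.2, 7.4]
width: 0.0402
grip_force: 25.0
time: 25.0
ee_pos: [0.5948, -0.2156, 0.031]
eef_rot: [1.0, -0.002, 0.001, 0.0]
ft_force: [-8.2, 2.2, 16.9]
width: 0.04
grip_force: 25.0
```

Seated at 17 N on the shoulder. Releasing it and going to the wheel.

```bash
python3 -m crank '[[[0,0,-0.02],0],[[0,0,0],0],[[0,0,0],0],[[0,0,0],0],[[0,0,-0.5],0],[[0,0,-1],0],[[0,0,-1],0],[[0,0,-1],0],[[0,0,-1],0],[[0,-0.5,0],0],[[0,-1,0],0]]' 1 25
python3 -m crank '[[[-0.1,-1,0],0],[[-0.1,-1,0],0],[[-0.1,-1,0],0],[[-0.1,-1,0],0],[[-0.1,-1,0],0],[[-0.1,-1,0],0],[[-0.1,-1,0],0],[[-0.1,-1,0],0],[[-0.1,-1,0],0],[[-0.1,-1,0],0],[[-0.1,-1,0],0],[[0,-1,0],0]]'
python3 -m crank '[[[0,-0.6,0],0],[[0,-0.3,0],0],[[0,0,0],0],[[0,0,0],0],[[0,0,0],0]]'
python3 - <<'E'
from h import *
go(.579,.219,.16,-90)
im,T=snap("wrist"); np.savez("wh.npz",im=im,T=T); p=proj("wrist",[[.579,.219,.058],[.6065,.219,.058],[.5515,.219,.058]],T); print(p)
cv2.imwrite("pics/wh.png",im)
E
```

```text
time: 26.38
ee_pos: [0.5943, -0.1708, 0.1646]
eef_rot: [1.0, -0.003, 0.0, 0.0]
ft_force: [0.5, 0.3, -0.3]
width: 0.0873
grip_force: 0.0
time: 27.88
ee_pos: [0.5621, 0.1911, 0.1643]
eef_rot: [1.0, -0.002, -0.0, 0.0]
ft_force: [0.2, 0.2, -0.8]
width: 0.087
grip_force: 0.0
time: 28.5
ee_pos: [0.5633, 0.2156, 0.1643]
eef_rot: [1.0, -0.003, 0.0, 0.0]
ft_force: [0.1, 0.9, -0.4]
width: 0.0869
grip_force: 0.0
t 28.5 tcp [0.5633 0.2156 0.1643] yheading -90.3 shift [ 0.52 -0.12  0.14] turn -0.04 q7 -2.20 F [ 0.1  0.9 -0.4] w 0.0869
[[281.32179563 180.65503822]
 [281.02049679 146.70040601]
 [281.61300509 213.20752057]]
```

View pics/wh.png

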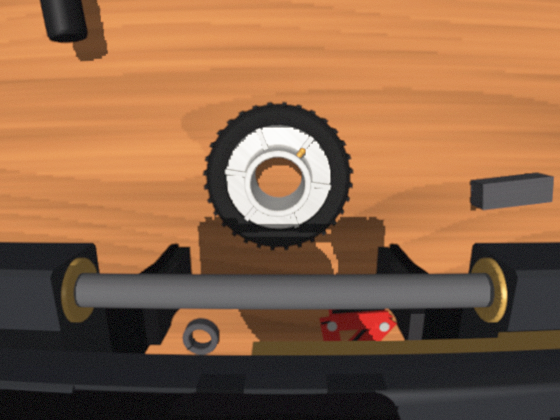

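The wheel lies long side up, its hub top round (279,181) and the tyre spanning rows 102–249. I'll refine its x with the tyre edge and the bore.

```bash
python3 - <<'E'
from h import *
d=np.load("wh.npz"); im,T=d["im"],d["T"]
hs=cv2.cvtColor(im,cv2.COLOR_BGR2HSV); wood=((hs[:,:,1]>110)&(hs[:,:,2]>60)).astype(np.uint8)
n,l,st,c=cv2.connectedComponentsWithStats(wood); i=l[182,280]; x,y,a,b,ar=st[i]; print("bore",st[i])
print("bore top/bot at z.058, bot at z0",cast("wrist",[(x+a/2,y),(x+a/2,y+b),(x,y+b/2),(x+a,y+b/2)],.058,T).round(4)[:,:2].tolist(),cast("wrist",[(x+a/2,y),(x+a/2,y+b)],0,T)[:,:2].round(4).tolist())
v=hs[:,279,2]; print("col279 V",v[92:112:2],v[140:160:1],v[200:230:1],v[238:254])
g=hs[181,:,2]; print("row181",g[232:262],g[298:328])
E
```

```text
bore [ 256  158   46   39 1381]
bore top/bot at z.058, bot at z0 [[0.5975, 0.2207], [0.5654, 0.221], [0.5818, 0.2396], [0.5815, 0.2021]] [[0.5909, 0.2215], [0.5526, 0.2219]]
col279 V [204 197 208 209 209 198  80  35  36  40] [252 252 252 250 228 203 186 170 158 148 174 225 240 244 245 238 195 125
  99  98] [137 139 137 137 139 138 138 134 134 141 174 220 237 241 240 230 221 231
 236 238 239 241 238 212 141 113 114 100  65  32] [23 24 23 18 20 25 25 23 49 77 96 99 98 94 93 89]
row181 [240 240 238 237 238 238 239 240 241 243 242 238 226 232 242 246 244 225
 168 118 100 100 102  98  94 126 184 212 207 207] [214 209 186 138 109 102 130 196 231 238 241 237 212 180 190 217 223 225
 227 230 230 231 234 237 237 236 236 237 238 239]
```

```bash
python3 -m crank '[[[0.46,-0.21,0],0],[[0,0,0.8],0],[[0,0,1],0],[[0,0,1],0],[[0,0,1],0],[[0,0,0.7],0],[[0,0,0.4],0],[[0,0,0.18],0],[[0,0,0],0],[[0,0,0],0]]' 1 40
python3 -m crank '[[[0,0,0],0],[[0,0,0],0],[[0,0,0],0],[[0,0,0],0],[[0,0,0],0],[[0,0,0],0]]' 0 40
```

```text
time: 29.8
ee_pos: [0.5774, 0.2231, 0.0128]
eef_rot: [1.0, -0.002, 0.001, -0.0]
ft_force: [-0.6, 0.2, 0.6]
width: 0.0872
grip_force: 0.0
time: 30.55
ee_pos: [0.5769, 0.222, 0.0119]
eef_rot: [1.0, -0.002, -0.0, 0.001]
ft_force: [-1.3, -5.3, 3.0]
width: 0.0545
grip_force: 40.0
```

```bash
python3 -m crank '[[[0,0,-0.3],0],[[0,0,-0.8],0],[[0,0,-1],0],[[0,0,-1],0],[[0,0,-1],0],[[0,0,-0.5],0],[[0,0.5,0],0],[[0.1,1,0],0],[[0.1,1,0],0],[[0.1,1,0],0],[[0.1,1,0],0],[[0.1,1,0],0]]'
python3 -m crank '[[[0.1,1,0],0],[[0,1,0],0],[[0,1,0],0],[[0,1,0],0],[[0,1,0],0],[[0,1,0],0],[[0,1,0],0],[[0,1,0],0],[[0,0.7,0],0],[[0,0.4,0],0],[[0,0,0],0],[[0,0,0],0]]'
python3 - <<'E'
from h import *
go(.594,-.2155,.15,-90)
im,T=snap("wrist"); np.savez("whh.npz",im=im,T=T); p=sensors.read_state()["ee_pos"]
print(proj("wrist",[p+[0,0,.046],p+[.0275,0,.046],p+[.065,0,.024]],T))
cv2.imwrite("pics/whh.png",im[60:400,60:500].repeat(2,0).repeat(2,1)[:600,:800])
E
```

```text
time: 32.05
ee_pos: [0.5902, 0.0554, 0.148]
eef_rot: [1.0, -0.002, -0.001, 0.0]
ft_force: [1.2, -0.3, -6.2]
width: 0.0544
grip_force: 40.0
time: 33.55
ee_pos: [0.5934, -0.2135, 0.1499]
eef_rot: [1.0, -0.001, 0.0, -0.0]
ft_force: [-0.2, -0.3, -6.1]
width: 0.0546
grip_force: 40.0
t 33.5 tcp [ 0.5934 -0.2135  0.1499] yheading -90.1 shift [ 0.02  0.07 -0.  ] turn -0.02 q7 -1.45 F [-0.2 -0.3 -6.1] w 0.0546
[[286.99613441 277.3028186 ]
 [286.87895706 215.90621555]
 [286.39600909 121.77079581]]
```

View pics/whh.png

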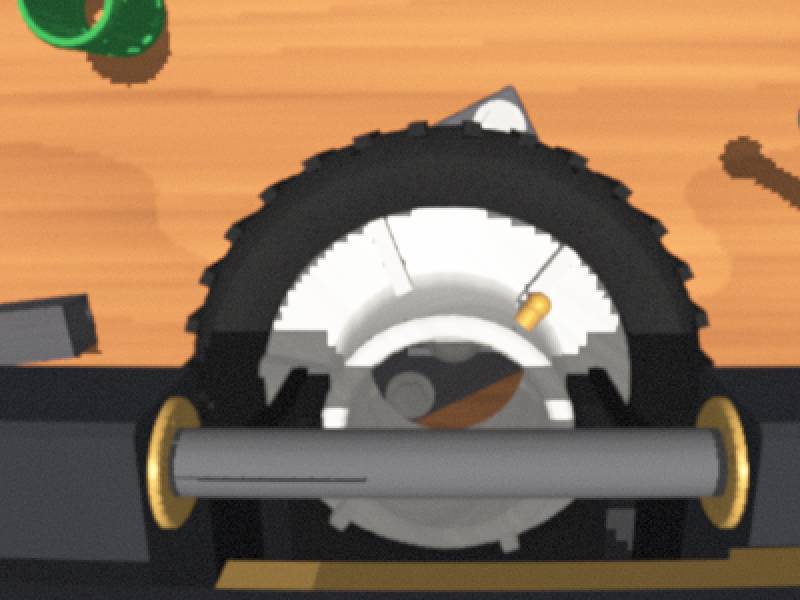

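The wheel is held level, hub front at (283,218) and tyre front at (286,121), both as predicted. Lowering.

```bash
python3 -m crank '[[[0.02,0.05,0.2],0],[[0,0,0.4],0],[[0,0,0.5],0],[[0,0,0.4],0],[[0,0,0.2],0],[[0,0,0.1],0],[[0,0,0.1],0],[[0,0,0.1],0],[[0,0,0.1],0],[[0,0,0],0]]'
```

```text
time: 34.85
ee_pos: [0.5936, -0.2167, 0.0867]
eef_rot: [1.0, -0.002, -0.0, -0.0]
ft_force: [0.0, -0.5, -6.5]
width: 0.0545
grip_force: 40.0
```

```bash
python3 -m crank '[[[0,-0.03,0.2],0],[[0,0,0.3],0],[[0,0,0.3],0],[[0,0,0.3],0],[[0,0,0.15],0],[[0,0,0.1],0],[[0,0,0.05],0],[[0,0,0.05],0],[[0,0,0],0]]';python3 -m crank '[[[0,0,0.04],0],[[0,0,0],0]]'
```

```text
time: 35.98
ee_pos: [0.5938, -0.2158, 0.0435]
eef_rot: [1.0, -0.002, 0.0, 0.0]
ft_force: [0.2, 0.2, -5.7]
width: 0.0544
grip_force: 40.0
time: 36.22
ee_pos: [0.5937, -0.2158, 0.0422]
eef_rot: [1.0, -0.002, -0.0, 0.0]
ft_force: [-0.5, -0.3, -6.8]
width: 0.0544
grip_force: 40.0
```

```bash
python3 -m crank '[[[0,0,0.04],0],[[0,0,0.02],0],[[0,0,0],0]]'
```

```text
time: 36.6
ee_pos: [0.594, -0.2158, 0.0419]
eef_rot: [1.0, -0.002, 0.0, 0.0]
ft_force: [-6.6, 2.1, 7.3]
width: 0.0545
grip_force: 40.0
```

Seated. Releasing it and going to the washer.

```bash
python3 -m crank '[[[0,0,-0.03],0],[[0,0,0],0],[[0,0,0],0],[[0,0,0],0],[[0,0,-0.5],0],[[0,0,-1],0],[[0,0,-1],0],[[0,0,-1],0],[[0,0,-0.6],0],[[-0.5,0.3,0],0],[[-0.9,0.4,0],0],[[-0.9,0.4,0],0]]' 1 20
python3 -m crank '[[[-0.9,0.5,0],0],[[-0.9,0.5,0],0],[[-0.9,0.5,0],0],[[-0.8,0.4,0],0],[[-0.5,0.2,0],0],[[-0.2,0.1,0],0],[[0,0,0],0],[[0,0,0],0],[[0,0,0],0]]'
python3 - <<'E'
from h import *
go(.412,-.315,.16,-90)
im,T=snap("wrist"); np.savez("wa.npz",im=im,T=T); p=proj("wrist",[[.412,-.315,.008]],T)[0]; print(p); blob(im,*p,w=55,T=T,z=.008)
cv2.imwrite("pics/wa.png",im)
E
```

```text
time: 38.1
ee_pos: [0.5221, -0.2494, 0.1628]
eef_rot: [1.0, -0.002, -0.001, -0.0]
ft_force: [0.2, -1.0, 0.5]
width: 0.0869
grip_force: 0.0
time: 39.22
ee_pos: [0.399, -0.3135, 0.1643]
eef_rot: [1.0, -0.001, 0.0, -0.0]
ft_force: [0.3, 0.0, -0.5]
width: 0.0871
grip_force: 0.0
t 39.2 tcp [ 0.399  -0.3135  0.1643] yheading -90.2 shift [0.43 0.05 0.14] turn -0.02 q7 -1.04 F [ 0.3  0.  -0.5] w 0.0871
[287.02751807 174.32521983]
bbox cols 259 318 rows 145 204
yL -0.2884 yR -0.3444 mid -0.3164 | xTop 0.4396 xBot 0.3831
```

View pics/wa.png

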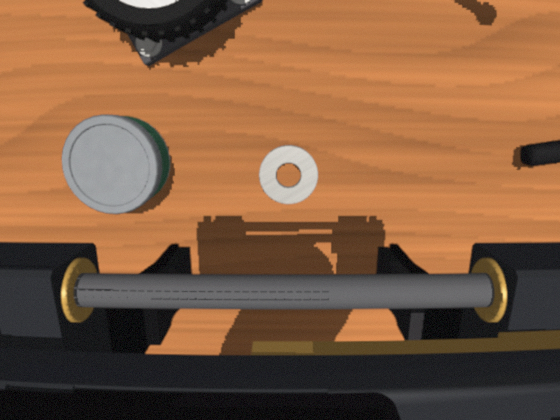

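The washer is at (288,175), full 56 mm wide. Descending, then creeping down to feel for the bench.

```bash
python3 -m crank '[[[0.41,0.1,0],0],[[0,0,1],0],[[0,0,1],0],[[0,0,1],0],[[0,0,1],0],[[0,0,1],0],[[0,0,0.7],0],[[0,0,0.4],0],[[0,0,0],0],[[0,0,0],0]]'
python3 -m crank '[[[0,0,0.1],0],[[0,0,0.1],0],[[0,0,0],0]]'
```

```text
time: 40.52
ee_pos: [0.4114, -0.3174, -0.0179]
eef_rot: [1.0, -0.002, 0.001, 0.0]
ft_force: [-0.9, -0.4, -0.8]
width: 0.0871
grip_force: 0.0
time: 40.9
ee_pos: [0.4105, -0.317, -0.0248]
eef_rot: [1.0, -0.002, -0.0, -0.0]
ft_force: [0.4, 0.6, 0.3]
width: 0.0868
grip_force: 0.0
```

```bash
for i in 1 2 3; do python3 -m crank '[[[0,0,0.05],0],[[0,0,0],0]]' | grep -E 'ee_pos|force'; done
```

```text
ee_pos: [0.4106, -0.3171, -0.0262]
ft_force: [-0.7, 0.0, 0.2]
grip_force: 0.0
ee_pos: [0.4106, -0.317, -0.0278]
ft_force: [0.8, -0.5, -0.5]
grip_force: 0.0
ee_pos: [0.4106, -0.317, -0.0293]
ft_force: [-0.8, 0.0, -0.6]
grip_force: 0.0
```

```bash
python3 -m crank '[[[0,0,0.02],0],[[0,0,0],0],[[0,0,0],0],[[0,0,0],0],[[0,0,0],0],[[0,0,0],0]]' 0 30
```

```text
time: 42.4
ee_pos: [0.4107, -0.3171, -0.0297]
eef_rot: [1.0, -0.002, 0.0, 0.0]
ft_force: [0.2, 0.2, -1.0]
width: 0.0547
grip_force: 30.0
```

```bash
python3 -m crank '[[[0,0,-0.4],0],[[0,0,-0.9],0],[[0,0,-1],0],[[0,0,-1],0],[[0,0,-1],0],[[0,0,-0.5],0],[[0.5,-0.3,0],0],[[0.9,-0.5,0],0],[[0.9,-0.5,0],0],[[0.9,-0.5,0],0],[[0.9,-0.5,0],0],[[0.9,-0.5,0],0]]'
python3 -m crank '[[[0.7,-0.4,0],0],[[0.38,-0.2,0],0],[[0,0,0],0],[[0,0,0],0],[[0,0,0],0]]'
python3 - <<'E'
from h import *
go(.5927,-.215,.11,-90)
im,T=snap("wrist"); np.savez("wah.npz",im=im,T=T); p=sensors.read_state()["ee_pos"]
print(proj("wrist",[p+[0,0,.0377],p+[.028,0,.0377],p+[.012,0,.0377],[.593,-.2145,.12]],T))
cv2.imwrite("pics/wah.png",im[100:400,100:460].repeat(2,0).repeat(2,1))
E
```

```text
time: 43.9
ee_pos: [0.562, -0.2315, 0.1125]
eef_rot: [1.0, -0.002, -0.001, -0.001]
ft_force: [0.1, 0.0, -0.7]
width: 0.0553
grip_force: 30.0
time: 44.52
ee_pos: [0.5928, -0.2167, 0.1143]
eef_rot: [1.0, -0.003, -0.0, 0.0]
ft_force: [0.7, -0.2, -1.5]
width: 0.055
grip_force: 30.0
t 44.5 tcp [ 0.5928 -0.2167  0.1143] yheading -90.3 shift [-0.   -0.06  0.14] turn -0.04 q7 -1.46 F [ 0.7 -0.2 -1.5] w 0.0550
[[286.78000329 269.40098973]
 [286.45721525 209.56489883]
 [286.64662    244.4237179 ]
 [282.37005106 245.20366557]]
```

View pics/wah.png

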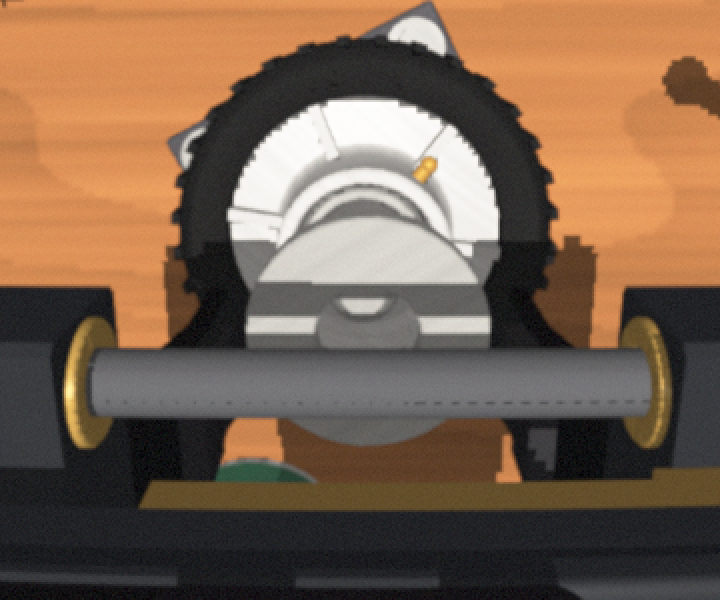

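The washer is flat in the fingers, with its front edge at (282,208) and the axle tip showing through the bore near (282,250). Lowering onto the tip.

```bash
python3 -m crank '[[[0,-0.04,0],0],[[0,0,0.3],0],[[0,0,0.2],0],[[0,0,0.1],0],[[0,0,0.1],0],[[0,0,0.1],0],[[0,0,0.1],0],[[0,0,0.1],0],[[0,0,0.1],0],[[0,0,0],0]]'
```

```text
time: 45.82
ee_pos: [0.5933, -0.2145, 0.081]
eef_rot: [1.0, -0.002, -0.0, -0.0]
ft_force: [0.3, -0.4, -1.3]
width: 0.0549
grip_force: 30.0
```

```bash
python3 -m crank '[[[0,0,0.15],0],[[0,0,0.15],0],[[0,0,0.1],0],[[0,0,0.1],0],[[0,0,0.05],0],[[0,0,0],0]]';python3 -m crank '[[[0,0,0.05],0],[[0,0,0],0]]'
```

```text
time: 46.58
ee_pos: [0.5933, -0.2146, 0.0646]
eef_rot: [1.0, -0.002, -0.0, 0.0]
ft_force: [-1.0, -0.9, -0.8]
width: 0.0548
grip_force: 30.0
time: 46.82
ee_pos: [0.5934, -0.2147, 0.0632]
eef_rot: [1.0, -0.002, -0.0, 0.0]
ft_force: [-0.7, 0.3, -0.6]
width: 0.0549
grip_force: 30.0
```

```bash
python3 -m crank '[[[0,0,0.04],0],[[0,0,0.02],0],[[0,0,0],0]]';python3 -m crank '[[[0,0,0.02],0],[[0,0,0],0]]'
```

```text
time: 47.2
ee_pos: [0.5936, -0.2148, 0.0622]
eef_rot: [1.0, -0.002, 0.0, 0.0]
ft_force: [-3.7, -0.1, 5.8]
width: 0.055
grip_force: 30.0
time: 47.45
ee_pos: [0.5936, -0.2147, 0.0622]
eef_rot: [1.0, -0.002, 0.0, 0.0]
ft_force: [-6.0, 0.5, 10.5]
width: 0.0549
grip_force: 30.0
```

Seated. Releasing it and heading for the collar.

```bash
python3 -m crank '[[[0,0,-0.02],0],[[0,0,0],0],[[0,0,0],0],[[0,0,0],0],[[0,0,-0.4],0],[[0,0,-1],0],[[0,0,-1],0],[[0,0,-1],0],[[-0.2,-0.5,0],0],[[-0.4,-1,0],0],[[-0.4,-1,0],0],[[-0.4,-1,0],0]]' 0.85 20
python3 -m crank '[[[-0.4,-1,0],0],[[-0.4,-1,0],0],[[-0.4,-1,0],0],[[-0.4,-1,0],0],[[-0.4,-1,0],0],[[-0.4,-1,0],0],[[-0.4,-1,0],0],[[-0.4,-1,0],0],[[-0.4,-1,0],0],[[-0.4,-1,0],0],[[-0.4,-1,0],0],[[-0.4,-1,0],0]]'
python3 -m crank '[[[-0.4,-0.8,0],0],[[-0.2,-0.5,0],0],[[0,0,0],0],[[0,0,0],0],[[0,0,0],0]]'
python3 - <<'E'
from h import *
go(.402,.305,.16,-90)
im,T=snap("wrist"); np.savez("co.npz",im=im,T=T); p=proj("wrist",[[.402,.305,.014]],T)[0]; print(p); blob(im,*p,w=40,T=T,z=.014)
cv2.imwrite("pics/co.png",im)
E
```

```text
time: 48.95
ee_pos: [0.5509, -0.1078, 0.1632]
eef_rot: [1.0, -0.002, -0.0, -0.0]
ft_force: [0.2, 0.1, 0.8]
width: 0.0744
grip_force: 0.0
time: 50.45
ee_pos: [0.4081, 0.2521, 0.1632]
eef_rot: [1.0, -0.002, 0.0, 0.0]
ft_force: [0.4, -0.9, -0.5]
width: 0.0739
grip_force: 0.0
time: 51.08
ee_pos: [0.3918, 0.2893, 0.1633]
eef_rot: [1.0, -0.003, 0.0, 0.0]
ft_force: [-0.3, 0.6, 0.0]
width: 0.0739
grip_force: 0.0
t 51.1 tcp [0.3918 0.2893 0.1633] yheading -90.3 shift [ 0.34 -0.52  0.11] turn -0.04 q7 -2.39 F [-0.3  0.6  0. ] w 0.0739
[268.54792227 178.56222894]
bbox cols 246 286 rows 159 199
yL 0.3260 yR 0.2887 mid 0.3074 | xTop 0.4202 xBot 0.3825
```

View pics/co.png

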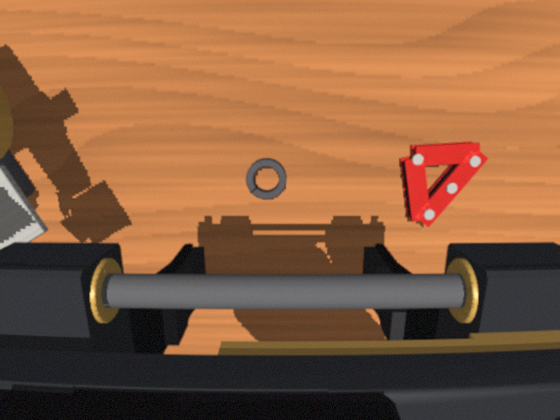

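The collar is at (266,179), with the magnet clear on the right. Grasping it.

```bash
python3 -m crank '[[[0.32,-0.6,0],0],[[0,0,1],0],[[0,0,1],0],[[0,0,1],0],[[0,0,1],0],[[0,0,1],0],[[0,0,0.7],0],[[0,0,0.4],0],[[0,0,0.15],0],[[0,0,0.05],0],[[0,0,0],0]]'
python3 -m crank '[[[0,0,0],0],[[0,0,0],0],[[0,0,0],0],[[0,0,0],0],[[0,0,0],0],[[0,0,0],0],[[0,0,0],0]]' 0 25
```

```text
time: 52.5
ee_pos: [0.4015, 0.3084, -0.025]
eef_rot: [1.0, -0.002, 0.0, -0.0]
ft_force: [-0.2, -0.0, 1.0]
width: 0.0741
grip_force: 0.0
time: 53.38
ee_pos: [0.4012, 0.308, -0.0256]
eef_rot: [1.0, -0.002, 0.0, 0.0]
ft_force: [0.1, -0.5, 1.7]
width: 0.0361
grip_force: 25.0
```

```bash
python3 -m crank '[[[0,0,-0.4],0],[[0,0,-0.9],0],[[0,0,-1],0],[[0,0,-1],0],[[0,0,-1],0],[[0,0,-0.5],0],[[0.2,0.5,0],0],[[0.4,1,0],0],[[0.4,1,0],0],[[0.4,1,0],0],[[0.4,1,0],0],[[0.4,1,0],0]]'
python3 -m crank '[[[0.4,1,0],0],[[0.4,1,0],0],[[0.4,1,0],0],[[0.4,1,0],0],[[0.4,1,0],0],[[0.4,1,0],0],[[0.4,1,0],0],[[0.4,1,0],0],[[0.4,1,0],0],[[0.4,1,0],0],[[0.2,0.9,0],0],[[0.05,0.6,0],0]]'
python3 -m crank '[[[0,0.3,0],0],[[0,0.1,0],0],[[0,0,0],0],[[0,0,0],0]]'
python3 - <<'E'
from h import *
go(.593,-.2148,.12,-90)
im,T=snap("wrist"); np.savez("coh.npz",im=im,T=T); p=sensors.read_state()["ee_pos"]
print(proj("wrist",[p+[0,0,.04],p+[.019,0,.04],p+[.019,0,.026],p+[.012,0,.04],[.593,-.2145,.12]],T))
cv2.imwrite("pics/coh.png",im[100:400,100:460].repeat(2,0).repeat(2,1))
E
```

```text
time: 54.88
ee_pos: [0.4664, 0.1419, 0.1182]
eef_rot: [1.0, -0.002, -0.0, 0.0]
ft_force: [-0.6, 0.5, -1.1]
width: 0.0363
grip_force: 25.0
time: 56.38
ee_pos: [0.5923, -0.2038, 0.1178]
eef_rot: [1.0, -0.002, -0.001, -0.0]
ft_force: [-0.2, 1.2, -0.5]
width: 0.0363
grip_force: 25.0
time: 56.88
ee_pos: [0.5927, -0.2136, 0.1186]
eef_rot: [1.0, -0.001, 0.0, -0.0]
ft_force: [-0.4, 0.1, -1.2]
width: 0.0361
grip_force: 25.0
t 56.9 tcp [ 0.5927 -0.2136  0.1186] yheading -90.2 shift [ 0.01  0.04 -0.05] turn -0.02 q7 -1.42 F [-0.4  0.1 -1.2] w 0.0361
[[287.39144862 271.70011363]
 [287.30258922 231.24875515]
 [287.06637441 222.21161765]
 [287.33674979 246.45107018]
 [288.08618665 242.34663353]]
```

View pics/coh.png

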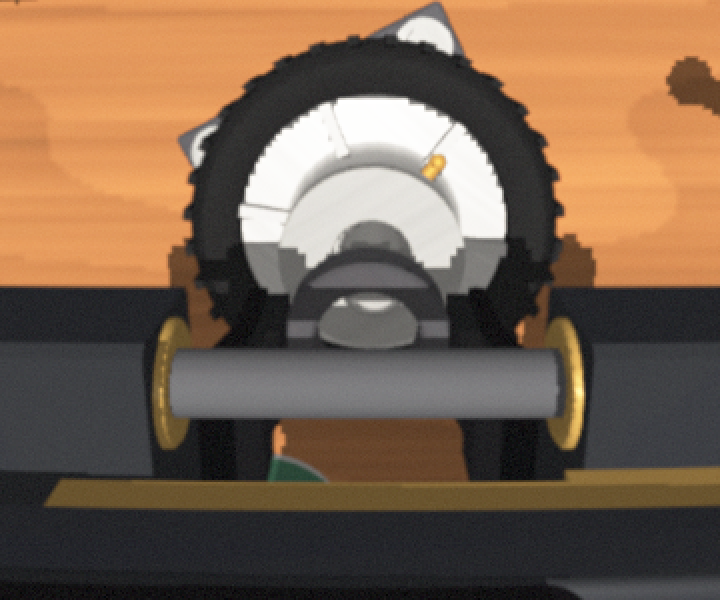

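The collar is level, front rim at (285,225). The washer lies flat on the stack below it. Lowering.

```bash
python3 -m crank '[[[0.01,0.03,0],0],[[0,0,0.3],0],[[0,0,0.2],0],[[0,0,0.1],0],[[0,0,0.1],0],[[0,0,0.1],0],[[0,0,0.1],0],[[0,0,0.1],0],[[0,0,0.1],0],[[0,0,0],0]]'
```

```text
time: 58.18
ee_pos: [0.5927, -0.2154, 0.0852]
eef_rot: [1.0, -0.002, -0.0, -0.0]
ft_force: [-0.6, -0.3, -0.4]
width: 0.0362
grip_force: 25.0
```

```bash
python3 -m crank '[[[0,0,0.1],0],[[0,0,0.1],0],[[0,0,0.1],0],[[0,0,0.03],0],[[0,0,0],0]]';python3 -m crank '[[[0,0,0.04],0],[[0,0,0.02],0],[[0,0,0],0]]'
```

```text
time: 58.8
ee_pos: [0.5928, -0.2155, 0.0755]
eef_rot: [1.0, -0.002, -0.0, 0.0]
ft_force: [-0.6, -0.1, -1.8]
width: 0.0359
grip_force: 25.0
time: 59.18
ee_pos: [0.5931, -0.2156, 0.0743]
eef_rot: [1.0, -0.002, 0.0, 0.0]
ft_force: [-1.2, 1.7, 4.7]
width: 0.0362
grip_force: 25.0
```

```bash
python3 -m crank '[[[0,0,0],0],[[0,0,0],0],[[0,0,0],0],[[0,0,0],0],[[0,0,-0.4],0],[[0,0,-1],0],[[0,0,-1],0],[[0,0,-1],0],[[0,0,-0.5],0],[[-1,0,0],0],[[-1,0,0],0],[[-0.6,0,0],0]]' 0.85 20
python3 -m crank '[[[0,0,0],0],[[0,0,0],0],[[0,0,0],0]]'
python3 - <<'E'
from h import *
im,T=snap("wrist"); im2,_=snap("scene"); P=[[.593,-.2145,z] for z in(.12,.114,.1,.092,.066,.03)]
print(proj("scene",P).round(1).tolist())
b=cv2.resize(im2[135:220,200:300],None,fx=5,fy=5,interpolation=2); a=cv2.resize(im[20:200,200:370],None,fx=425/180,fy=425/180)
cv2.imwrite("pics/fin.png",cv2.hconcat([b,a[:425,:298]]))
E
```

```text
time: 60.68
ee_pos: [0.5135, -0.2153, 0.1907]
eef_rot: [1.0, -0.002, -0.0, 0.0]
ft_force: [-0.5, -0.5, -0.3]
width: 0.0738
grip_force: 0.0
time: 61.05
ee_pos: [0.5155, -0.2149, 0.1905]
eef_rot: [1.0, -0.002, 0.0, -0.0]
ft_force: [0.6, -0.6, -0.4]
width: 0.0742
grip_force: 0.0
[[250.8, 157.6], [250.9, 159.5], [251.0, 163.9], [251.0, 166.4], [251.2, 174.3], [251.5, 185.1]]
```

View pics/fin.png

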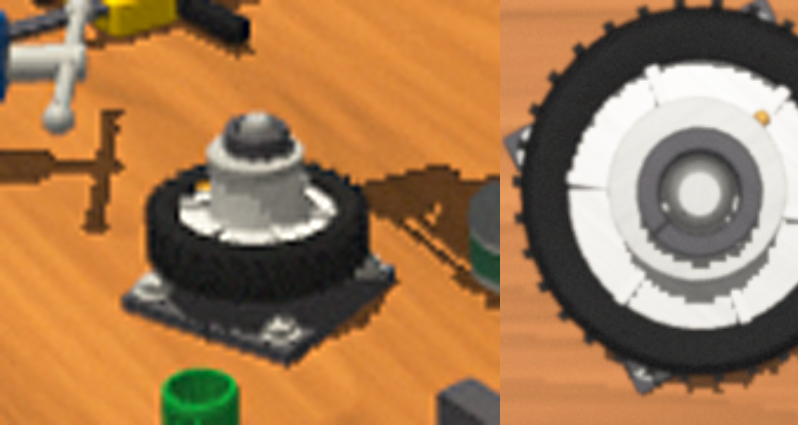

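The full stack is seated, level and concentric: the tip sits just above the collar in the scene crop (257,118), and the rings are centred in the wrist crop (700,192). Handing in.

```bash
python3 -c "
from bench import r
print(r.close_job())"
```

```text
the job is handed in; nothing more can be done
None
```

The sleeve, bearing, wheel (long hub up), washer and collar were fitted to the axle in that order, each lowered home and released, and the job was handed in at about 61 s; the first try at the sleeve closed above it, because the fingers end about 31 mm higher than the reported TCP, and did not move it.

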